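# File a squeegee into the packed rack by feel

## Task

Take the small hand squeegee out of its stand and file it, blade down, in the packed rack, right next to the divider board with the knob, on the divider's left as the robot sees it. Only one of the rack's two end blocks can slide and it does not show which, so feel which way the row gives and ease the squeegee in without forcing anything or toppling the row; push it gently fully home on the rack floor, upright and in line with the row, and let go. Leave the two small ink pots alone.

Things in the scene. Friction and masses are not known exactly. Their poses are not given: they have to be found in the camera images.
- loose_squeegee_mid (a point): Small wooden hand squeegee, rubber blade at the bottom, standing blade down in the stand; about 0.12 kg. 60 mm wide (own x), 20 mm thick (own y), 108 mm high (own z, up). The point is its centre, 54 mm above its underside. Grasp it from above by its two narrow edges (60 mm apart along x), 70 to 95 mm above the underside; the neighbours in the rack leave these edges free
- stand_slot (a point): Centre of the floor of the slot in the fixed plywood stand that holds the loose squeegee; 8 mm above the worktop. The slot is 64 mm by 23.4 mm and 40 mm deep; stand 100 mm (x) by 70 mm (y) by 48 mm high
- rack_floor (a point): Point on the rack's floor, 10 mm above the worktop, at the middle of the row. Own y runs along the row, to the robot's left. Four boards, each 20 mm thick along y, fill the row between two end blocks: centres at y = -30, -10, +10, +30 mm, block faces at y = -40 and +40 mm
- divider_mid (a point): Divider board of pale wood with a turned knob on top; stands first, second or third from the right-hand end of the row. Its centre, 54 mm above its underside; own y to the left, as the rack's. The boards on one side of it, or it and those on the other side, can slide apart, towards whichever end block gives way
- row_a_mid (a point): A squeegee in the row, same size and shape as the loose one; its centre, 54 mm above its underside
- row_b_mid (a point): A second squeegee in the row, as row_a
- row_c_mid (a point): The squeegee at the left-hand end of the row, as row_a
- pot_near: Bystander: small ink pot with a snap lid, 63 mm across, 50 mm high; centre of underside
- pot_far: Bystander: small ink pot with a snap lid, 63 mm across, 50 mm high; centre of underside
- rack: The fixed plywood rack, 96 mm (x) by 226 mm (y); origin on the worktop 10 mm below rack_floor, same axes. Low lips, 12 mm above the floor, inner faces at x = -32 and +32 mm. Two equal-looking metal end blocks, 96 mm above the floor (knob to 108 mm): one is clamped, the other gives way outwards up to 36 mm against a spring, 1.5 N at first, 5 N after 20 mm; which is which changes
- loose_squeegee: The same squeegee: centre of its underside. Profile across its thickness (own y), heights from the underside: rubber blade 6 mm thick up to 14 mm; wood widens from 7.6 mm at 14 mm to 20 mm at 34 mm; 20 mm thick from 34 to 94 mm; narrows on both sides to 8 mm at the top (108 mm)
- divider: The divider board: centre of its underside. 60 x 20 mm, 108 mm high, straight sides up to 94 mm, then it narrows on both sides to 8 mm at the top, as the squeegees do; the knob rises 20 mm more
- row_a: row_a again: centre of its underside
- row_b: row_b again: centre of its underside
- row_c: row_c again: centre of its underside
Not all that is in view belongs to the job. What is shaped like the loose_squeegee but turquoise is not meant.

How it is judged (in metres and radians):
On the way, in this order (a step that is already met when the one before it is completed fails the run):
1. the squeegee is lifted out of its stand (z of loose_squeegee in the frame of stand_slot above 0.05 m), for 0.1 s.
2. its blade is wedged into the row on the left of the divider (z of loose_squeegee in the frame of rack_floor below 0.075 m and y of loose_squeegee_mid in the frame of divider_mid between 0.004 and 0.026 m), for 0.1 s.
At the end, for the whole second after the job is handed in: Squeegee on the divider's left (centres 17-24 mm apart), within 2 mm of the rack floor, 6 mm of the row's centre line, 0.08 rad of square, 0.06 rad of upright; the row's four boards still upright (0.06 rad) on the rack floor (3 mm); released and at rest (z of loose_squeegee in the frame of rack_floor below 0.002 m and y of loose_squeegee_mid in the frame of divider_mid between 0.017 and 0.024 m and x of loose_squeegee_mid in the frame of rack_floor between -0.006 and 0.006 m and angle between the x axis of loose_squeegee_mid and the x axis of rack_floor, either way round below 0.08 rad and angle between each of loose_squeegee, divider, row_a, row_b, row_c's own z axis and vertical below 0.06 rad and z of each of divider, row_a, row_b, row_c in the frame of rack_floor below 0.003 m and linear speed of loose_squeegee below 0.01 m/s); the robot touches nothing.
It fails at once if a board of the row is tipped by more than 0.35 rad (angle between any of divider, row_a, row_b, row_c's own z axis and vertical above 0.35 rad).
It fails at once if the loose squeegee is forced against a board of the row with more than 25 N (contact force between loose_squeegee and divider above 25 N or contact force between loose_squeegee and row_a above 25 N or contact force between loose_squeegee and row_b above 25 N or contact force between loose_squeegee and row_c above 25 N).
It fails at once if the loose squeegee is forced against the rack with more than 35 N (contact force between loose_squeegee and rack above 35 N).
It fails at once if the robot pushes a board of the row with more than 15 N (contact force between any of the arm, the fingers and divider above 15 N or contact force between any of the arm, the fingers and row_a above 15 N or contact force between any of the arm, the fingers and row_b above 15 N or contact force between any of the arm, the fingers and row_c above 15 N).
It fails at once if one of the two small ink pots is moved more than 20 mm (distance of any of pot_near, pot_far from where it was at the start of the episode above 0.02 m).
It also fails if it takes over 72 s, if anything falls off the work surface, if the arm or the gripper's body presses on something with over 40 N, if the wrist force passes 120 N, or if a joint passes its speed limit or range.

## Robot

A 6-joint arm with a two-finger parallel gripper is mounted at the origin on the work surface; the furniture and walls round the work are solid. World frame = base frame: x ahead of the robot, y to its left, z up, the work surface at z = 0. Lengths are in mm, angles in degrees, forces in N, time in s.
With the tool pointing down it reaches from about 350 to 850 mm from the base axis. Payload 8.1 kg.
Tool frame: the origin (TCP) lies at the very end of the fingers, on their centre line; the grasp point (between the pads) lies 19 mm behind it; z points along the fingers, y is the direction in which the jaws open and shut (so a half turn about z gives the same grasp; the last joint's range is limited). The gripper opens to 85 mm and grips with 20 to 120 N. Pads are 22 mm wide; open, the fingers measure 114 mm over their backs; the gripper's body (76 mm by 85 mm) begins 54 mm behind the grasp point. The pads swing forward as they close: fully open they stand 13 mm farther back than shut.
Start: joints at [-69.523, 7.471, 85.268, -0, 87.261, -4.893], TCP at [257.102, -542.129, 231.292] pointing down, gripper open.
Joint ranges: [-169.43, 169.43], [-51.17, 129.36], [1.28, 143.12], [-76.62, 256.62], [0, 156.53], [-152.29, 152.29]. Speed limits (degrees/s): [136.94, 136.94, 159.86, 180, 180, 180].

## Interface

Orientations are given as [roll, pitch, yaw] about the fixed x, y, z axes, in that order (R = Rz(yaw) Ry(pitch) Rx(roll)).
In Python, from bench import r, eyes gives the robot as it stands. The module is installed in compiled form; this text tells all that it offers.
- The arm moves only by the tool play_rows, never from a script. Its argument "deltas" is a list of rows, each a list of 3 entries, a list of its own where there are three numbers: the shift along the tool's x, y, z in m, then the turn, a rotation vector about the tool's x, y, z in rad, then the closure, from 0 (fully open) to 1 (shut). A call has 1 to 8 rows; each row shifts and turns the pose as measured when the row begins, along the tool's axes as they then stand; what a row does not reach is not made up. A row lasts 1/8 s, in which the tool goes at most 62.5 mm and 10.7 degrees, less where a joint would pass 70% of its speed; a pose out of reach is approached as far as the arm can. A call with a gripper value outside its range is refused whole. The fingers move at their own pace and stop on an object; "force" is the grip in N (left out, the last holds). Time passes only in rows, so rows that do not move let the fingers close. It gives the time, the measured TCP pose, the force and the opening at its end, in the units of the state.
- r.sense(): the state, without advancing time (a new reading comes with each control period).
- eyes.snapshot(name): name is "scene" or "top"; returns the picture (420x560x3 uint8, red, green, blue); there is no depth.
- eyes.get_calibration(name): a dict with "mtx" (3x3 intrinsics, pixels), "R" (3x3) and "t" (3): a world point X has camera coordinates R X + t. Camera axes: x right, y down, z forward; pixel columns grow to the right and rows downward; lengths in mm; the calibration is good to about 2 mm. A picture is of the moment at which its call begins. get_calibration takes no time and is no camera call.
- r.hand_in(): hands the job in, once; it reports no verdict.
The state is a dict: "time": time; "joint_pos": joint angles; "qd": joint speeds; "joint_efforts": joint torques, N m; "tool_pos": TCP position; "tcp_rot": TCP orientation; "ft_force": force on the tool from outside, world axes, zero at the start; "wrist_torque": the same for the moment, N m; "finger_gap": finger opening in mm.
Only numpy, scipy, OpenCV 4.12 (cv2) and the standard library are available. Lean on these libraries where they do the work, as an engineer would, in place of code of your own. Each camera call takes 0.05 s, during which the arm holds its last target. There are 200 camera calls.

## Working session

There is one attempt and no reset: what is moved stays moved. The work goes in short steps, Python scripts to look and compute and a tool call to move; the robot and the scene stay as the last step left them, time stands still between calls to the robot, and variables do not carry over. Pictures are saved under pics/ and viewed, about 8 in all and at most 12, crops included, and the job is handed in when it is done.

Besides the shell and the picture viewer there is one more tool, called after "Call:" as name([rows], argument=value, ...), one row to a line, values as JSON. play_rows: Moves the arm, as the interface text tells. Its arguments: {"type":"object","properties":{"deltas":{"type":"array"},"force":{"type":"number"}},"required":["deltas"]}

```bash
mkdir -p pics
python3 - <<'E'
from bench import r, eyes
import cv2,numpy as np
for n in ("scene","top"):
    im=eyes.snapshot(n); cv2.imwrite(f"pics/{n}0.png",cv2.resize(im[:,:,::-1],(800,600),interpolation=cv2.INTER_CUBIC))
    c=eyes.get_calibration(n); print(n,np.round(c["mtx"],1).tolist(),np.round(c["R"],4).tolist(),np.round(c["t"],1).tolist())
print(r.sense())
E
```

```text
scene [[513.2, 0.0, 276.1], [0.0, 513.2, 216.4], [0.0, 0.0, 1.0]] [[-0.8414, -0.5402, -0.016], [-0.3591, 0.581, -0.7304], [0.4039, -0.6088, -0.6828]] [523.7, 210.6, 945.6]
top [[410.3, 0.0, 284.6], [0.0, 410.3, 208.6], [0.0, 0.0, 1.0]] [[-0.0167, -0.9999, 0.0023], [-0.999, 0.0166, -0.0409], [0.0409, -0.003, -0.9992]] [79.2, 571.8, 901.4]
{'time': 0.1, 'joint_pos': array([-6.95206904e+01,  7.51128417e+00,  8.53242634e+01,  8.93558107e-04,
        8.72604388e+01, -4.89273401e+00]), 'qd': array([-0.02109755, -0.10835223, -0.0653876 ,  0.12364486, -0.07291087,
        0.00670094]), 'joint_efforts': array([ 2.85405156e-03, -5.70950818e+01, -5.01939726e+01,  1.79485892e-05,
        8.09494610e-03, -6.49602475e-05]), 'tool_pos': array([ 256.95087378, -541.64694146,  230.33234674]), 'tcp_rot': array([-1.79904440e+02, -9.07593634e-03,  2.53719926e+01]), 'ft_force': array([-0.13881547, -0.05640936, -0.59897273]), 'wrist_torque': array([-0.04396317,  0.01173938, -0.05475312]), 'finger_gap': 85.72385988722476}
```

View pics/scene0.png

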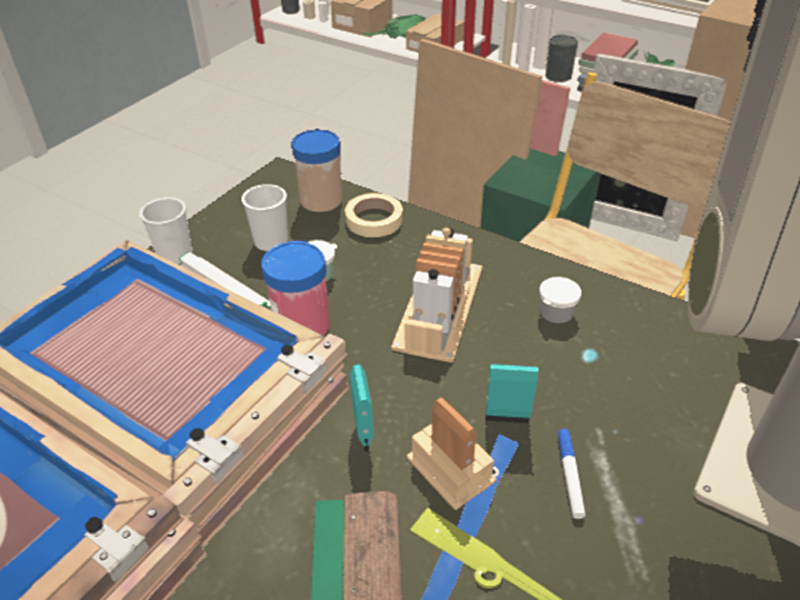

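View pics/top0.png

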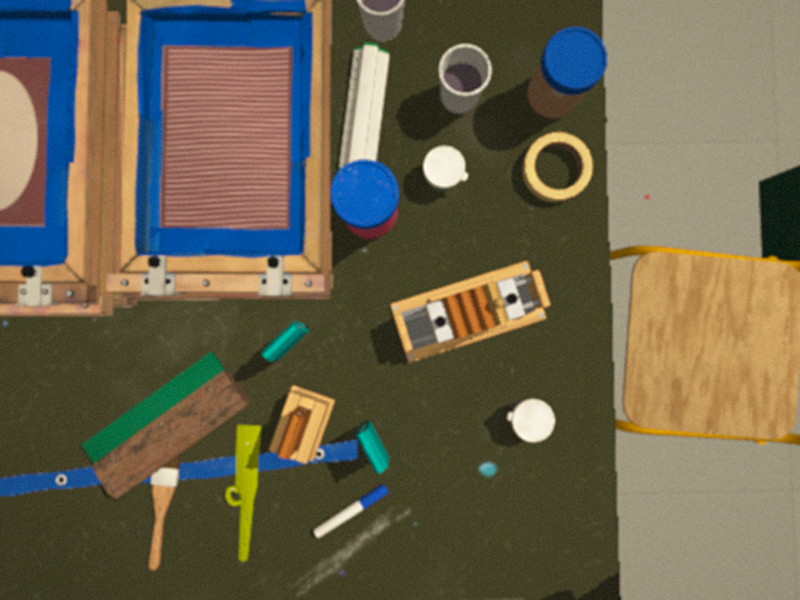

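Scene shows the rack near (440,290), the loose squeegee in its stand at (453,450) and turquoise decoys. Top view shows the rack at (470,310) and the stand at (302,425), with the pale divider apparently at the right-hand end. Next: enlarged crops.

Run:
```python
from bench import r, eyes
import cv2,numpy as np
T=eyes.snapshot("top")[:,:,::-1]; S=eyes.snapshot("scene")[:,:,::-1]
cv2.imwrite("pics/topraw.png",T);cv2.imwrite("pics/sceneraw.png",S)
def crop(im,x,y,w,h,k): 
    c=cv2.resize(im[y:y+h,x:x+w],None,fx=k,fy=k,interpolation=cv2.INTER_CUBIC)
    for i in range(0,w,10): cv2.putText(c,str(x+i),(i*k,8),0,.3,(0,255,255),1); cv2.line(c,(i*k,10),(i*k,14),(0,255,255),1)
    for i in range(0,h,10): cv2.putText(c,str(y+i),(0,i*k+4),0,.3,(0,255,255),1); cv2.line(c,(22,i*k),(26,i*k),(0,255,255),1)
    return c
a=crop(T,265,175,125,85,6); cv2.imwrite("pics/c1.png",a)
b=crop(T,180,260,65,75,6); d=crop(S,280,270,75,90,6)
H=540; b=cv2.copyMakeBorder(b,0,H-b.shape[0],0,0,0); d=cv2.copyMakeBorder(d,0,H-d.shape[0],0,0,0)
cv2.imwrite("pics/c2.png",cv2.hconcat([b[:,:390],d[:,:410]]))
cv2.imwrite("pics/c3.png",crop(S,265,150,85,105,6)[:600])
```

```text
(no output)
```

View pics/c1.png

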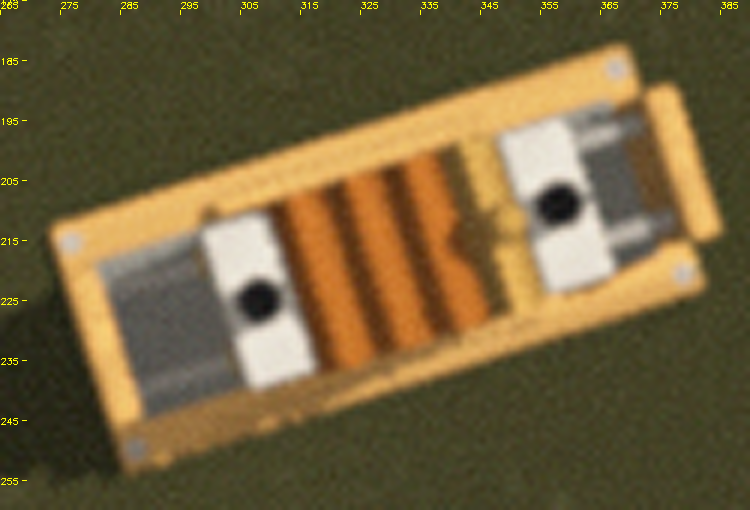

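View pics/c2.png

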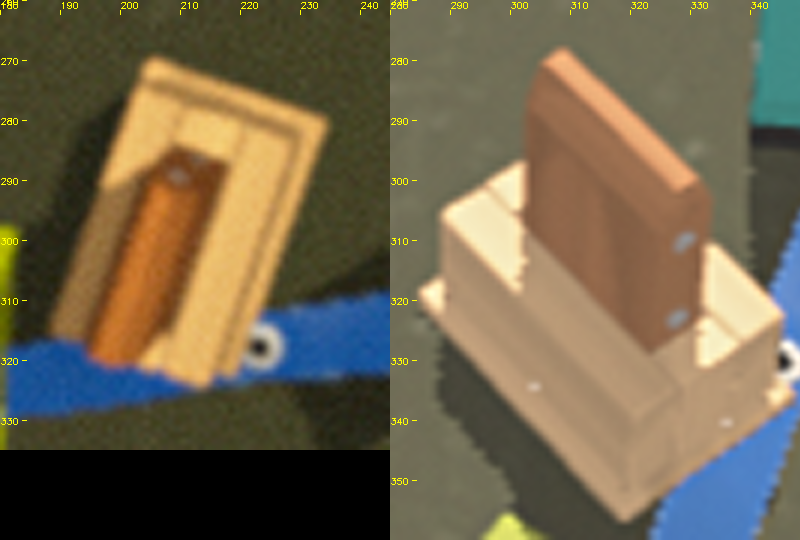

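View pics/c3.png

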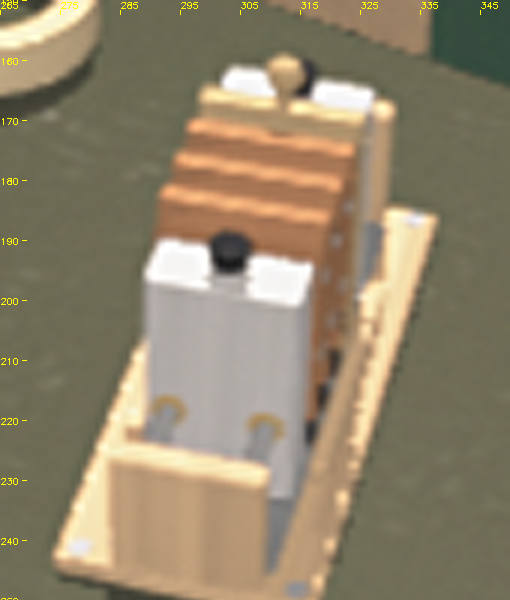

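Crops: the divider (knob at top raw (350,212)) is first from the right, beside the right block. The block knobs are at raw (308,225) and (358.3,208.8). The loose squeegee's ridge runs from scene (307.7,279) to (330.3,301). I'll fit the poses using both views.

```bash
cat > h.py <<'E'
from bench import r, eyes
import numpy as np, cv2
from scipy.optimize import least_squares
C={n:eyes.get_calibration(n) for n in("scene","top")}
def proj(n,X):
    c=C[n]; p=(np.asarray(c["R"])@np.atleast_2d(X).T+np.asarray(c["t"]).reshape(3,1)); p=np.asarray(c["mtx"])@p
    return (p[:2]/p[2]).T
def tri(ps,pt): 
    f=lambda X:np.r_[proj("scene",X)[0]-ps,proj("top",X)[0]-pt]
    s=least_squares(f,[500,-150,80]); return s.x,np.abs(s.fun).max()
def place(p,L):  # p x,y,z,yaw(deg)
    a=np.radians(p[3]); R=np.array([[np.cos(a),-np.sin(a),0],[np.sin(a),np.cos(a),0],[0,0,1]])
    return np.asarray(L,float)@R.T+p[:3]
def fit(obs,p0):
    L=[o[0] for o in obs]
    f=lambda p:np.concatenate([proj(o[1],place(p,[o[0]]))[0]-o[2] for o in obs])
    s=least_squares(f,p0,loss="soft_l1"); return s.x,np.round(s.fun.reshape(-1,2),1).tolist()
E
cat > m.py <<'E'
from h import *
c1=lambda x,y:np.array([265+x/6,175+y/6]); c2=lambda x,y:np.array([180+x/6,260+y/6])
c2s=lambda x,y:np.array([280+(x-390)/6,270+y/6]); c3=lambda x,y:np.array([265+x/6,150+y/6])
for n,a,b in(("kL",c3(230,240),c1(258,300)),("kR",c3(308,72),c1(560,203)),("div knob",c3(285,68),c1(511,221))): print(n,tri(a,b))
# rack frame origin at floor middle; ridge z=108, board y's
obs=[((0,52,108),"top",c1(258,300)),((0,-52,108),"top",c1(560,203)),((0,52,108),"scene",c3(230,240)),
((30,30,108),"scene",c3(163,188)),((-30,30,108),"scene",c3(332,215)),((30,10,108),"scene",c3(177,157)),((-30,10,108),"scene",c3(342,183)),
((30,-10,108),"scene",c3(191,124)),((-30,-10,108),"scene",c3(355,151))]
p,e=fit(obs,[560,-150,10,17]);print("rack",np.round(p,1),e)
q=[((30,0,108),"scene",c2s(557,54)),((-30,0,108),"scene",c2s(693,188)),((30,0,108),"top",c2(165,185)),((-30,0,108),"top",c2(108,355))]
s,e=fit(q,[350,0,8,-20]);print("sq",np.round(s,1),e)
np.save("p.npy",[p,s])
prof=[(0,0),(3,0),(3,14),(3.8,14),(10,34),(10,94),(4,108)]
def draw(im,n,pose):
    for x in(-30,30):
        for a,b in zip(prof,prof[1:]):
            for g in(1,-1):
                A=np.round(proj(n,place(pose,[[x,g*a[0],a[1]],[x,g*b[0],b[1]]]))*6*16).astype(int); cv2.line(im,tuple(map(int,A[0])),tuple(map(int,A[1])),(255,255,0),1,shift=4)
    for y,z in((4,108),(-4,108),(10,94),(-10,94)):
        A=np.round(proj(n,place(pose,[[30,y,z],[-30,y,z]]))*96).astype(int); cv2.line(im,tuple(map(int,A[0])),tuple(map(int,A[1])),(255,0,255),1,shift=4)
out=[]
for n,boxes in(("top",[(290,185,70,65),(185,275,45,50)]),("scene",[(280,155,55,85),(295,270,60,85)])):
    im=cv2.resize(cv2.imread(f"pics/{n}raw.png"),None,fx=6,fy=6,interpolation=cv2.INTER_CUBIC)
    draw(im,n,s)
    for y in(30,10,-10,-30):
        o=place(p,[[0,y,0]])[0]; draw(im,n,[*o,p[3]])
    for x,y,w,h in boxes: out.append(cv2.copyMakeBorder(im[y*6:(y+h)*6,x*6:(x+w)*6],0,510-h*6,0,0,0))
o=cv2.hconcat(out); cv2.imwrite("pics/ov.png",cv2.resize(o,(800,int(o.shape[0]*800/o.shape[1]))) if 0 else cv2.vconcat([cv2.copyMakeBorder(cv2.hconcat(out[:2]),0,0,0,10,0),cv2.copyMakeBorder(cv2.hconcat(out[2:]),0,0,0,700-out[2].shape[1]-out[3].shape[1],0)])[:, :700] if 0 else cv2.resize(cv2.vconcat([cv2.hconcat(out[:2]),cv2.copyMakeBorder(cv2.hconcat(out[2:]),0,0,0,out[0].shape[1]+out[1].shape[1]-out[2].shape[1]-out[3].shape[1],0)]),(412,600)) if 0 else cv2.resize(o,None,fx=800/o.shape[1],fy=800/o.shape[1]))
E
python3 m.py
```

```text
kL (array([536.18628308,  24.96335731, 119.64186668]), np.float64(0.28657667517251184))
kR (array([564.75773576, -76.08382215, 115.7026589 ]), np.float64(0.7773706327292871))
div knob (array([560.50173621, -56.04125917, 132.18745412]), np.float64(0.49314918816918407))
rack [551.1 -24.9  10.4  16.7] [[-0.1, -0.3], [-0.1, -0.1], [0.3, 0.4], [0.2, 0.3], [-0.3, 0.4], [0.2, -0.3], [0.1, -0.1], [0.2, -0.3], [-0.1, -0.4]]
sq [382.9 233.4   4.9 -20.2] [[-0.0, 0.3], [0.1, -0.3], [0.4, -0.5], [-0.4, 0.3]]
```

View pics/ov.png

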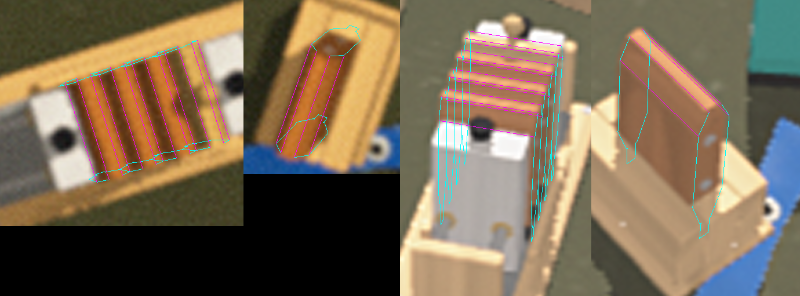

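The overlay matches well in both views; the fitted heights are 10.4 mm (rack floor) and 4.9 mm (stand slot), against 10 and 8 in the text. Next, a planner that gives me the tool-frame numbers.

```bash
cat >> h.py <<'E'
from scipy.spatial.transform import Rotation as Ro
def plan(P,yaw,n,start=None):
    s=r.sense(); p,R=(s["tool_pos"],Ro.from_euler("xyz",s["tcp_rot"],degrees=True)) if start is None else start
    T=Ro.from_euler("xyz",[180,0,yaw],degrees=True); P=np.asarray(P,float)
    D=(P-p)/n; w=(R.inv()*T).as_rotvec()/n
    for i in range(n):
        print([np.round(R.inv().apply(D)/1000,4).tolist(),np.round(w,3).tolist(),0]); R=R*Ro.from_rotvec(w)
    return P,T
E
python3 - <<'E'
from h import *
from m import c2,c2s,q
f=lambda p:fit(q,[*p])
s=least_squares(lambda p:np.concatenate([proj(o[1],place([p[0],p[1],8,p[2]],[o[0]]))[0]-o[2] for o in q]),[383,233,-20]); print(s.x,s.fun)
a=plan([450,-200,235],69.8,8); print(); plan([383,233,225],69.8,8,a)
E
```

```text
kL (array([536.18628308,  24.96335731, 119.64186668]), np.float64(0.28657667517251184))
kR (array([564.75773576, -76.08382215, 115.7026589 ]), np.float64(0.7773706327292871))
div knob (array([560.50173621, -56.04125917, 132.18745412]), np.float64(0.49314918816918407))
rack [551.1 -24.9  10.4  16.7] [[-0.1, -0.3], [-0.1, -0.1], [0.3, 0.4], [0.2, 0.3], [-0.3, 0.4], [0.2, -0.3], [0.1, -0.1], [0.2, -0.3], [-0.1, -0.4]]
sq [382.9 233.4   4.9 -20.2] [[-0.0, 0.3], [0.1, -0.3], [0.4, -0.5], [-0.4, 0.3]]
[382.65624145 234.05374045 -20.21305971] [-0.04121643 -0.56415088  0.16341236 -1.1145465  -0.22950581 -0.14167083
 -1.11830656  0.82364012]
[[0.0401, -0.0283, -0.0005], [-0.0, -0.0, -0.097], 0]
[[0.0427, -0.0243, -0.0005], [-0.0, -0.0, -0.097], 0]
[[0.0448, -0.02, -0.0005], [-0.0, -0.0, -0.097], 0]
[[0.0465, -0.0156, -0.0005], [-0.0, -0.0, -0.097], 0]
[[0.0478, -0.011, -0.0005], [-0.0, -0.0, -0.097], 0]
[[0.0487, -0.0063, -0.0005], [-0.0, -0.0, -0.097], 0]
[[0.049, -0.0016, -0.0005], [-0.0, -0.0, -0.097], 0]
[[0.049, 0.0032, -0.0005], [-0.0, -0.0, -0.097], 0]

[[0.0479, -0.0265, 0.0012], [0.0, 0.0, 0.0], 0]
[[0.0479, -0.0265, 0.0012], [0.0, 0.0, 0.0], 0]
[[0.0479, -0.0265, 0.0012], [0.0, 0.0, 0.0], 0]
[[0.0479, -0.0265, 0.0012], [0.0, 0.0, 0.0], 0]
[[0.0479, -0.0265, 0.0012], [0.0, 0.0, 0.0], 0]
[[0.0479, -0.0265, 0.0012], [0.0, 0.0, 0.0], 0]
[[0.0479, -0.0265, 0.0012], [0.0, 0.0, 0.0], 0]
[[0.0479, -0.0265, 0.0012], [0.0, 0.0, 0.0], 0]
```

Call:
play_rows([
  [[0.04,-0.028,0],[0,0,-0.097],0],
  [[0.043,-0.024,0],[0,0,-0.097],0],
  [[0.045,-0.02,0],[0,0,-0.097],0],
  [[0.0465,-0.0155,0],[0,0,-0.097],0],
  [[0.048,-0.011,0],[0,0,-0.097],0],
  [[0.0485,-0.0065,0],[0,0,-0.097],0],
  [[0.049,-0.0015,0],[0,0,-0.097],0],
  [[0.049,0.003,0],[0,0,-0.097],0],
])

```text
time: 1.2
tool_pos: [450.3, -190.3, 229.2]
tcp_rot: [-179.9, -0.1, 70.9]
ft_force: [1.1, -0.2, 0.5]
finger_gap: 85.2
```

Call:
play_rows([
  [[0.048,-0.0265,0],[0,0,0],0],
  [[0.048,-0.0265,0],[0,0,0],0],
  [[0.048,-0.0265,0],[0,0,0],0],
  [[0.048,-0.0265,0],[0,0,0],0],
  [[0.048,-0.0265,0],[0,0,0],0],
  [[0.048,-0.0265,0],[0,0,0],0],
  [[0.048,-0.0265,0],[0,0,0],0],
  [[0.048,-0.0265,0],[0,0,0],0],
])

```text
time: 2.2
tool_pos: [372.1, 255.3, 230.4]
tcp_rot: [180.0, -0.3, 70.9]
ft_force: [1.0, 0.0, 0.8]
finger_gap: 85.4
```

```bash
sed -i '/^cat/d' h.py
python3 - <<'E'
from h import *
a=plan([383,234,190],69.8,5); print();plan([383,234,74],69.8,3,a)
E
```

```text
[[-0.0034, 0.0034, 0.0081], [0.0, -0.001, 0.004], 0]
[[-0.0033, 0.0035, 0.0081], [0.0, -0.001, 0.004], 0]
[[-0.0033, 0.0035, 0.0081], [0.0, -0.001, 0.004], 0]
[[-0.0033, 0.0035, 0.0081], [0.0, -0.001, 0.004], 0]
[[-0.0033, 0.0035, 0.0081], [0.0, -0.001, 0.004], 0]

[[0.0, -0.0, 0.0387], [0.0, 0.0, 0.0], 0]
[[0.0, -0.0, 0.0387], [0.0, 0.0, 0.0], 0]
[[0.0, -0.0, 0.0387], [0.0, 0.0, 0.0], 0]
```

Call:
play_rows([
  [[-0.017,0.017,0.02],[0,-0.004,0.019],0],
  [[0,0,0.02],[0,0,0],0],
  [[0,0,0],[0,0,0],0],
])

```text
time: 2.58
tool_pos: [379.9, 239.9, 189.4]
tcp_rot: [180.0, -0.1, 70.6]
ft_force: [0.1, 0.9, 0.4]
finger_gap: 85.3
```

Run:
```python
from h import *
a=plan([383,234,74],69.8,4)
```

```text
[[-0.0012, 0.0012, 0.0289], [0.0, -0.0, 0.003], 0]
[[-0.0011, 0.0012, 0.0289], [0.0, -0.0, 0.003], 0]
[[-0.0011, 0.0012, 0.0289], [0.0, -0.0, 0.003], 0]
[[-0.0011, 0.0012, 0.0289], [0.0, -0.0, 0.003], 0]
```

Call:
play_rows([
  [[-0.0046,0.0048,0.02],[0,0,0.013],0],
  [[0,0,0.03],[0,0,0],0],
  [[0,0,0.02],[0,0,0],0],
  [[0,0,0],[0,0,0],0],
])

```text
time: 3.08
tool_pos: [385.4, 233.8, 121.9]
tcp_rot: [179.8, -0.3, 69.7]
ft_force: [-0.2, -1.0, 0.3]
finger_gap: 85.5
```

Run:
```python
from h import *
a=plan([383,234,74],69.8,1); print(r.sense()["tool_pos"])
```

```text
[[-0.0009, -0.0025, 0.0479], [0.004, -0.004, -0.002], 0]
[385.40776979 233.83230602 121.88813563]
```

Call:
play_rows([
  [[-0.001,-0.0025,0.028],[0.004,-0.004,0],0],
  [[0,0,0.02],[0,0,0],0],
  [[0,0,0],[0,0,0],0],
])

```text
time: 3.45
tool_pos: [386.3, 234.8, 78.4]
tcp_rot: [179.7, -0.3, 69.6]
ft_force: [0.6, -0.5, 0.4]
finger_gap: 85.6
```

Run:
```python
from h import *
a=plan([383,234,74],69.8,1); s=r.sense();print(s["tool_pos"],s["ft_force"])
```

```text
[[-0.0019, -0.0028, 0.0043], [0.004, -0.005, -0.003], 0]
[386.31533444 234.81180986  78.35971389] [ 0.56155807 -0.46129233  0.35206494]
```

Call:
play_rows([
  [[-0.002,-0.003,0.004],[0.004,-0.004,-0.003],0],
  [[-0.0005,-0.001,0.001],[0,0,0],0],
  [[0,0,0],[0,0,0],0],
], force=40)

```text
time: 3.82
tool_pos: [383.8, 234.8, 77.0]
tcp_rot: [179.8, -0.3, 69.8]
ft_force: [-0.1, -0.1, -0.1]
finger_gap: 85.3
```

Call:
play_rows([
  [[0,0,0],[0,0,0],1],
  [[0,0,0],[0,0,0],1],
  [[0,0,0],[0,0,0],1],
  [[0,0,0],[0,0,0],1],
], force=40)

```text
time: 4.32
tool_pos: [384.4, 235.1, 77.9]
tcp_rot: [179.7, -0.3, 69.8]
ft_force: [1.2, 1.1, 0.2]
finger_gap: 59.5
```

Call:
play_rows([
  [[0,0,-0.015],[0,0,0],1],
  [[0,0,-0.025],[0,0,0],1],
  [[0,0,-0.03],[0,0,0],1],
  [[0,0,-0.03],[0,0,0],1],
  [[0,0,-0.03],[0,0,0],1],
  [[0,0,-0.02],[0,0,0],1],
  [[0,0,0],[0,0,0],1],
])

```text
time: 5.2
tool_pos: [382.5, 234.2, 237.4]
tcp_rot: [179.7, -0.3, 69.8]
ft_force: [1.9, 0.2, -1.7]
finger_gap: 59.2
```

Run:
```python
from h import *
s=r.sense();print(s["tool_pos"],s["ft_force"],s["finger_gap"])
plan([552,-27,230],106.7,8)
```

```text
[382.51747837 234.17711921 237.35323354] [ 1.88949199  0.24126352 -1.69212244] 59.22781104919166
[[-0.0233, 0.0312, 0.0009], [0.001, -0.001, -0.081], 0]
[[-0.0258, 0.0292, 0.0009], [0.001, -0.001, -0.081], 0]
[[-0.028, 0.027, 0.0009], [0.001, -0.001, -0.081], 0]
[[-0.0301, 0.0247, 0.0009], [0.001, -0.001, -0.081], 0]
[[-0.032, 0.0222, 0.0009], [0.001, -0.001, -0.081], 0]
[[-0.0337, 0.0195, 0.0009], [0.001, -0.001, -0.081], 0]
[[-0.0351, 0.0168, 0.0009], [0.001, -0.001, -0.081], 0]
[[-0.0364, 0.0139, 0.0009], [0.001, -0.001, -0.081], 0]
```

Call:
play_rows([
  [[-0.023,0.031,0],[0.001,-0.001,-0.081],1],
  [[-0.026,0.029,0],[0.001,-0.001,-0.081],1],
  [[-0.028,0.027,0],[0.001,-0.001,-0.081],1],
  [[-0.03,0.025,0],[0.001,-0.001,-0.081],1],
  [[-0.032,0.022,0],[0.001,-0.001,-0.081],1],
  [[-0.033,0.019,0],[0.001,-0.001,-0.081],1],
  [[-0.025,0.012,0],[0.001,-0.001,-0.06],1],
  [[0,0,0],[0,0,0],1],
])

```text
time: 6.2
tool_pos: [525.9, 10.6, 229.7]
tcp_rot: [-179.4, 0.0, 102.2]
ft_force: [-0.8, -0.1, -1.5]
finger_gap: 59.4
```

Run:
```python
from h import *
plan([557,-44,180],106.7,1)
```

```text
[[-0.06, 0.0194, 0.0495], [-0.011, -0.0, -0.078], 0]
```

Call:
play_rows([
  [[-0.03,0.01,0],[-0.005,0,-0.04],1],
  [[-0.028,0.009,0.002],[-0.005,0,-0.038],1],
  [[0,0,0.004],[0,0,0],1],
  [[0,0,0],[0,0,0],1],
])

```text
time: 6.7
tool_pos: [555.4, -39.2, 220.0]
tcp_rot: [-179.7, -0.3, 106.7]
ft_force: [0.2, 0.6, -1.1]
finger_gap: 59.4
```

Run:
```python
from h import *
plan([557,-44,215],106.7,1)
s=r.sense();print(s["tool_pos"],s["tcp_rot"],s["ft_force"])
S=eyes.snapshot("scene")[:,:,::-1];T=eyes.snapshot("top")[:,:,::-1]
cv2.imwrite("pics/s2.png",S);cv2.imwrite("pics/t2.png",T)
R=Ro.from_euler("xyz",s["tcp_rot"],degrees=True)
c=cv2.resize(S[95:245,255:385],None,fx=4,fy=4,interpolation=cv2.INTER_CUBIC)
prof=[(0,0),(3,0),(3,14),(3.8,14),(10,34),(10,94),(4,108)]
pose=[*(s["tool_pos"]-[0,0,70]),s["tcp_rot"][2]-90]
for x in(-30,30):
  for a,b in zip(prof,prof[1:]):
    for g in(1,-1):
      A=(proj("scene",place(pose,[[x,g*a[0],a[1]],[x,g*b[0],b[1]]]))-[255,95])*64; A=A.astype(int); cv2.line(c,tuple(map(int,A[0])),tuple(map(int,A[1])),(255,255,0),1,shift=4)
cv2.imwrite("pics/v8.png",c)
```

```text
[[-0.0051, 0.0002, 0.005], [-0.006, -0.005, 0.0], 0]
[555.36688969 -39.20740622 220.04113847] [-179.66765113   -0.27864397  106.70808879] [ 0.22020107  0.61792713 -1.0978761 ]
```

View pics/v8.png

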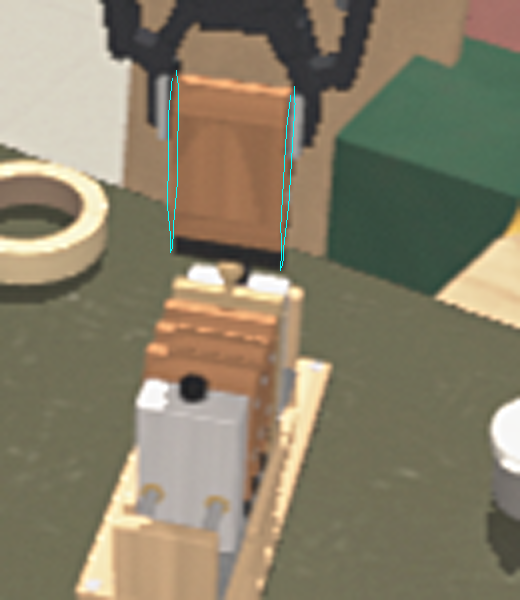

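Call:
play_rows([
  [[-0.0036,0,0.012],[-0.006,-0.005,0],1],
  [[0,0,0.012],[0,0,0],1],
  [[0,0,0],[0,0,0],1],
], force=50)

```text
time: 7.18
tool_pos: [556.1, -41.3, 194.9]
tcp_rot: [179.9, 0.1, 106.8]
ft_force: [-0.3, -0.4, -0.9]
finger_gap: 59.1
```

```bash
cat >> h.py <<'E'
def st(print_=True):
    s=r.sense(); a=np.radians(16.7); c,q=np.cos(a),np.sin(a)
    d=s["tool_pos"]-[551.1,-24.9,10]; f=s["ft_force"]; m=s["wrist_torque"]
    print("t %.2f rack x %.1f y %.1f under %.1f | F rx %.1f ry %.1f z %.1f | M rx %.2f ry %.2f |"%(s["time"],c*d[0]+q*d[1],-q*d[0]+c*d[1],d[2]-70,c*f[0]+q*f[1],-q*f[0]+c*f[1],f[2],c*m[0]+q*m[1],-q*m[0]+c*m[1]),np.round(s["tcp_rot"],1),round(s["finger_gap"],1))
E
python3 -c "from h import *;st()"
```

```text
t 7.17 rack x 0.1 y -17.1 under 114.9 | F rx -0.4 ry -0.3 z -0.9 | M rx 0.01 ry -0.04 | [1.799e+02 1.000e-01 1.068e+02] 59.1
```

Call:
play_rows([
  [[-0.0016,0,0.004],[0,0,0],1],
  [[0,0,0.003],[0,0,0],1],
  [[0,0,0.002],[0,0,0],1],
])

```text
time: 7.55
tool_pos: [556.8, -42.9, 185.7]
tcp_rot: [179.9, 0.1, 106.8]
ft_force: [0.2, 0.2, -0.6]
finger_gap: 59.2
```

```bash
python3 -c "from h import *;st()"
```

```text
t 7.55 rack x 0.3 y -18.9 under 105.7 | F rx 0.2 ry 0.1 z -0.6 | M rx -0.12 ry 0.03 | [1.799e+02 1.000e-01 1.068e+02] 59.2
```

Call:
play_rows([
  [[0,0,0.003],[0,0,0],1],
  [[0,0,0.002],[0,0,0],1],
])

```text
time: 7.8
tool_pos: [557.5, -43.0, 181.5]
tcp_rot: [179.8, 0.1, 106.8]
ft_force: [-1.4, 1.2, 2.6]
finger_gap: 59.2
```

```bash
python3 -c "from h import *;st()"
```

```text
t 7.80 rack x 0.9 y -19.2 under 101.5 | F rx -1.0 ry 1.5 z 2.6 | M rx 0.42 ry 0.10 | [1.798e+02 1.000e-01 1.068e+02] 59.2
```

Call:
play_rows([
  [[0,0,0.002],[0,0,0],1],
  [[0,0,0.002],[0,0,0],1],
])

```text
time: 8.05
tool_pos: [558.1, -42.4, 178.4]
tcp_rot: [179.7, 0.1, 106.8]
ft_force: [-1.2, 2.9, 4.4]
finger_gap: 59.1
```

```bash
python3 -c "from h import *;st()"
```

```text
t 8.05 rack x 1.7 y -18.7 under 98.4 | F rx -0.4 ry 3.1 z 4.4 | M rx 0.59 ry 0.12 | [1.797e+02 1.000e-01 1.068e+02] 59.1
```

Call:
play_rows([
  [[0.002,0,0],[0,0,0],1],
  [[0.002,0,0],[0,0,0],1],
])

```text
time: 8.3
tool_pos: [557.2, -39.6, 178.2]
tcp_rot: [179.7, 0.2, 106.8]
ft_force: [0.7, -1.7, 1.1]
finger_gap: 59.1
```

```bash
python3 -c "from h import *;st()"
```

```text
t 8.30 rack x 1.6 y -15.8 under 98.2 | F rx 0.2 ry -1.8 z 1.1 | M rx -0.70 ry -0.00 | [179.7   0.2 106.8] 59.1
```

Call:
play_rows([
  [[0.002,0,0],[0,0,0],1],
  [[0.002,0,0],[0,0,0],1],
])

```text
time: 8.55
tool_pos: [556.2, -36.4, 178.4]
tcp_rot: [179.7, 0.3, 106.8]
ft_force: [1.1, -2.8, 1.9]
finger_gap: 59.4
```

```bash
python3 -c "from h import *;st()"
```

```text
t 8.55 rack x 1.6 y -12.5 under 98.4 | F rx 0.2 ry -3.0 z 1.9 | M rx -0.77 ry -0.03 | [179.7   0.3 106.8] 59.4
```

Run:
```python
from h import *
S=eyes.snapshot("scene")[:,:,::-1];T=eyes.snapshot("top")[:,:,::-1]
k=5
a=cv2.resize(S[150:255,262:342],None,fx=k,fy=k,interpolation=cv2.INTER_CUBIC)
b=cv2.resize(T[175:260,270:345],None,fx=k,fy=k,interpolation=cv2.INTER_CUBIC)
b=cv2.copyMakeBorder(b,0,a.shape[0]-b.shape[0],0,0,0)
cv2.imwrite("pics/v9.png",cv2.hconcat([a,b]))
```

```text
(no output)
```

View pics/v9.png

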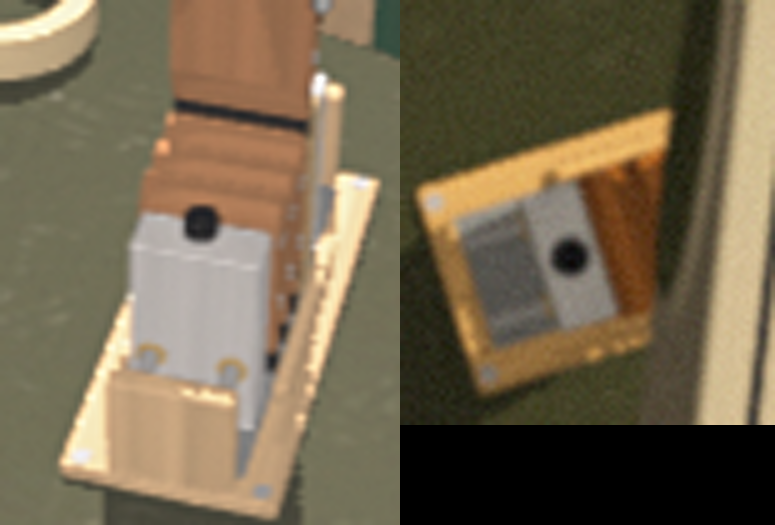

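The left block's knob moved from top (308,225) to (304,226.4), about 8 mm outward at only 3 N, and the boards look upright. So the left end gives way, and I'll keep easing left and down.

Call:
play_rows([
  [[0.001,0,0.003],[0,0,0],1],
  [[0.001,0,0.003],[0,0,0],1],
  [[0.001,0,0.003],[0,0,0],1],
])

```text
time: 9.02
tool_pos: [555.8, -33.9, 169.3]
tcp_rot: [179.6, 0.4, 106.8]
ft_force: [0.6, -4.4, 1.4]
finger_gap: 59.0
```

```bash
python3 -c "from h import *;st()"
```

```text
t 9.03 rack x 1.9 y -10.0 under 89.3 | F rx -0.7 ry -4.4 z 1.4 | M rx -1.13 ry 0.01 | [179.6   0.4 106.8] 59.0
```

Call:
play_rows([
  [[0.001,-0.001,0.003],[0.003,0.003,0],1],
  [[0.001,-0.001,0.003],[0.003,0.003,0],1],
  [[0.0005,0,0.003],[0,0,0],1],
])

```text
time: 9.4
tool_pos: [553.1, -32.6, 159.4]
tcp_rot: [180.0, 0.1, 106.8]
ft_force: [2.3, -4.0, 0.8]
finger_gap: 59.5
```

```bash
cat >> h.py <<'E'
    R=Ro.from_euler("xyz",s["tcp_rot"],degrees=True); print("turn needed",np.round((R.inv()*Ro.from_euler("xyz",[180,0,106.7],degrees=True)).as_rotvec(),4))
E
python3 -c "from h import *;st()"
```

```text
t 9.40 rack x -0.3 y -7.9 under 79.4 | F rx 1.1 ry -4.5 z 0.8 | M rx -1.31 ry -0.01 | [1.800e+02 1.000e-01 1.068e+02] 59.5
turn needed [0.     0.0012 0.0013]
```

Call:
play_rows([
  [[0.0005,0,0.003],[0,0,0],1],
  [[0.0005,0,0.003],[0,0,0],1],
  [[0.0005,0,0.003],[0,0,0],1],
])

```text
time: 9.78
tool_pos: [553.0, -32.0, 150.2]
tcp_rot: [180.0, 0.1, 106.7]
ft_force: [1.5, -5.4, 2.5]
finger_gap: 59.0
```

```bash
python3 -c "from h import *;st()"
```

```text
t 9.78 rack x -0.2 y -7.4 under 70.2 | F rx -0.1 ry -5.6 z 2.5 | M rx -1.20 ry 0.07 | [1.800e+02 1.000e-01 1.067e+02] 59.0
turn needed [0.0002 0.0025 0.0007]
```

Call:
play_rows([
  [[0.0005,0,0.003],[0,0,0],1],
  [[0.0005,0,0.003],[0,0,0],1],
  [[0.0005,0,0.003],[0,0.002,0],1],
])

```text
time: 10.15
tool_pos: [553.3, -31.7, 141.7]
tcp_rot: [179.9, 0.1, 106.7]
ft_force: [0.5, -5.2, 3.7]
finger_gap: 59.1
```

```bash
python3 -c "from h import *;st()"
```

```text
t 10.15 rack x 0.2 y -7.2 under 61.7 | F rx -1.0 ry -5.1 z 3.7 | M rx -1.24 ry 0.01 | [1.799e+02 1.000e-01 1.067e+02] 59.1
turn needed [0.0014 0.0025 0.0002]
```

Call:
play_rows([
  [[0.0005,0,0.003],[0.001,0.001,0],1],
  [[0.0005,0,0.003],[0,0,0],1],
  [[0.0005,0,0.003],[0,0.001,0],1],
  [[0.0005,0,0.003],[0,0,0],1],
])

```text
time: 10.65
tool_pos: [553.9, -31.9, 130.3]
tcp_rot: [179.9, 0.2, 106.7]
ft_force: [2.8, -6.4, 2.6]
finger_gap: 59.1
```

```bash
python3 -c "from h import *;st()"
```

```text
t 10.65 rack x 0.6 y -7.5 under 50.3 | F rx 0.9 ry -7.0 z 2.6 | M rx -1.45 ry -0.02 | [179.9   0.2 106.7] 59.1
turn needed [ 0.0019  0.004  -0.0008]
```

Call:
play_rows([
  [[0.0007,0,0.003],[0.001,0.002,0],1],
  [[0.0005,0,0.003],[0.001,0.002,0],1],
  [[0.0005,0,0.003],[0,0,0],1],
  [[0.0005,0,0.003],[0,0,0],1],
  [[0.0005,0,0.003],[0,0,0],1],
])

```text
time: 11.28
tool_pos: [555.0, -32.7, 116.4]
tcp_rot: [179.9, 0.3, 106.6]
ft_force: [0.6, -6.6, 3.5]
finger_gap: 59.3
```

```bash
python3 -c "from h import *;st()"
```

```text
t 11.28 rack x 1.5 y -8.5 under 36.4 | F rx -1.3 ry -6.5 z 3.5 | M rx -1.51 ry 0.05 | [179.9   0.3 106.6] 59.3
turn needed [ 0.0023  0.0058 -0.0022]
```

Call:
play_rows([
  [[0.0015,-0.0005,0.003],[0.001,0.003,-0.001],1],
  [[0.001,-0.0005,0.003],[0.001,0.003,-0.001],1],
  [[0.001,0,0.003],[0,0,0],1],
  [[0.001,0,0.003],[0,0,0],1],
  [[0.001,0,0.003],[0,0,0],1],
])

```text
time: 11.9
tool_pos: [553.7, -30.3, 101.6]
tcp_rot: [179.9, 0.2, 106.6]
ft_force: [1.4, -3.9, 0.1]
finger_gap: 59.1
```

```bash
python3 -c "from h import *;st()"
```

```text
t 11.90 rack x 0.9 y -5.9 under 21.6 | F rx 0.2 ry -4.2 z 0.1 | M rx -0.91 ry 0.02 | [179.9   0.2 106.6] 59.1
turn needed [ 0.0018  0.004  -0.0014]
```

Call:
play_rows([
  [[0,0,0.003],[0.001,0.002,-0.001],1],
  [[0,0,0.003],[0.001,0.002,0],1],
  [[0,0,0.003],[0,0,0],1],
  [[0,0,0.003],[0,0,0],1],
])

```text
time: 12.4
tool_pos: [554.3, -30.2, 89.1]
tcp_rot: [180.0, -0.0, 106.7]
ft_force: [1.2, -4.5, 1.1]
finger_gap: 59.1
```

```bash
python3 -c "from h import *;st()"
```

```text
t 12.40 rack x 1.5 y -6.0 under 9.1 | F rx -0.1 ry -4.7 z 1.1 | M rx -0.88 ry -0.01 | [180.   -0.  106.7] 59.1
turn needed [ 0.0008 -0.0005 -0.0004]
```

Call:
play_rows([
  [[0,-0.0005,0.002],[0,0,0],1],
  [[0,0,0.002],[0,0,0],1],
  [[0,0,0.002],[0,0,0],1],
])

```text
time: 12.78
tool_pos: [554.3, -30.3, 83.0]
tcp_rot: [179.9, -0.0, 106.7]
ft_force: [1.9, -5.4, 3.5]
finger_gap: 59.3
```

```bash
python3 -c "from h import *;st()"
```

```text
t 12.78 rack x 1.5 y -6.1 under 3.0 | F rx 0.3 ry -5.7 z 3.5 | M rx -0.82 ry -0.03 | [179.9  -0.  106.7] 59.3
turn needed [ 0.0017 -0.0005 -0.0005]
```

Call:
play_rows([
  [[-0.001,0,0.0015],[0.001,0,0],1],
  [[-0.001,0,0.0015],[0,0,0],1],
])

```text
time: 13.02
tool_pos: [554.7, -31.3, 79.9]
tcp_rot: [180.0, -0.1, 106.7]
ft_force: [-3.1, 0.2, 15.4]
finger_gap: 59.3
```

```bash
python3 -c "from h import *;st()"
```

```text
t 13.03 rack x 1.6 y -7.2 under -0.1 | F rx -2.9 ry 1.1 z 15.4 | M rx 0.21 ry 0.58 | [ 1.800e+02 -1.000e-01  1.067e+02] 59.3
turn needed [ 0.0006 -0.0022 -0.0003]
```

Call:
play_rows([
  [[-0.001,0,-0.0003],[0,-0.002,0],1],
  [[-0.001,0,0],[0,0,0],1],
])

```text
time: 13.28
tool_pos: [555.0, -32.6, 79.9]
tcp_rot: [180.0, -0.1, 106.7]
ft_force: [0.6, 0.1, 4.3]
finger_gap: 59.1
```

```bash
python3 -c "from h import *;st()"
```

```text
t 13.28 rack x 1.5 y -8.5 under -0.1 | F rx 0.6 ry -0.1 z 4.3 | M rx -0.04 ry -0.12 | [ 1.800e+02 -1.000e-01  1.067e+02] 59.1
turn needed [ 0.0002 -0.0015 -0.0001]
```

Call:
play_rows([
  [[-0.0005,0,0],[0,0,0],0.2],
  [[0,0,0],[0,0,0],0],
  [[0,0,0],[0,0,0],0],
  [[0,0,0],[0,0,0],0],
  [[0,0,0],[0,0,0],0],
])

```text
time: 13.9
tool_pos: [553.1, -32.2, 78.0]
tcp_rot: [-179.8, -0.2, 106.7]
ft_force: [0.6, -0.5, 0.7]
finger_gap: 85.3
```

```bash
python3 -c "from h import *;st()"
```

```text
t 13.90 rack x -0.2 y -7.5 under -2.0 | F rx 0.4 ry -0.6 z 0.7 | M rx -0.00 ry -0.02 | [-179.8   -0.2  106.7] 85.3
turn needed [-0.0037 -0.0043  0.0001]
```

Released with the fingers clear, so I'll retreat straight up and then away toward the robot's right.

Call:
play_rows([
  [[0,0,-0.01],[0,0,0],0],
  [[0,0,-0.02],[0,0,0],0],
  [[0,0,-0.03],[0,0,0],0],
  [[0,0,-0.035],[0,0,0],0],
  [[0,0,-0.035],[0,0,0],0],
  [[0,0,-0.02],[0,0,0],0],
])

```text
time: 14.65
tool_pos: [552.8, -32.5, 234.3]
tcp_rot: [-179.7, -0.3, 106.7]
ft_force: [0.4, -0.3, -1.2]
finger_gap: 85.3
```

Call:
play_rows([
  [[-0.04,-0.02,-0.01],[0,0,0],0],
  [[-0.05,-0.02,0],[0,0,0],0],
  [[-0.05,-0.02,0],[0,0,0],0],
  [[-0.05,-0.02,0],[0,0,0],0],
  [[-0.05,-0.02,0],[0,0,0],0],
  [[-0.03,0,0],[0,0,0],0],
  [[0,0,0],[0,0,0],0],
])

```text
time: 15.52
tool_pos: [536.7, -328.8, 255.0]
tcp_rot: [179.7, 0.2, 106.9]
ft_force: [-0.2, 0.5, 0.2]
finger_gap: 85.3
```

Run:
```python
from h import *
st()
S=eyes.snapshot("scene")[:,:,::-1];T=eyes.snapshot("top")[:,:,::-1]
cv2.imwrite("pics/sE.png",S);cv2.imwrite("pics/tE.png",T)
k=5
a=cv2.resize(S[150:255,265:345],None,fx=k,fy=k,interpolation=cv2.INTER_CUBIC)
b=cv2.resize(T[180:260,272:352],None,fx=k,fy=k,interpolation=cv2.INTER_CUBIC)
b=cv2.copyMakeBorder(b,0,a.shape[0]-b.shape[0],0,0,0)
cv2.imwrite("pics/v10.png",cv2.hconcat([a,b]))
```

```text
t 15.53 rack x -101.1 y -286.9 under 175.0 | F rx -0.1 ry 0.5 z 0.2 | M rx 0.08 ry -0.00 | [179.7   0.2 106.9] 85.3
turn needed [0.0058 0.0032 0.0027]
```

View pics/v10.png

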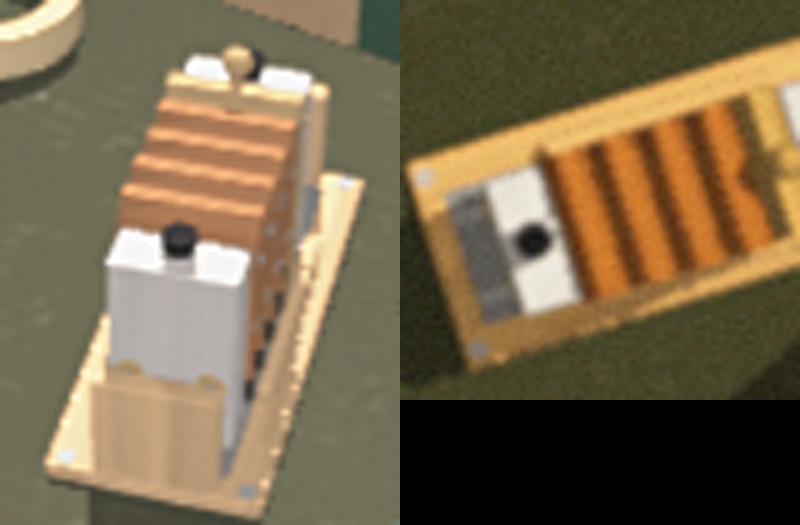

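The final view shows four brown boards and the divider evenly spaced and upright. The new squeegee's ridge, at scene (297.4,170.8)–(325,174.6), is within a pixel of where row_a's was, so it is at the same height and on the centre line. The left block's knob moved about 19.5 mm, so the row is tight.

```bash
python3 -c "
from bench import r
print(r.hand_in())"
```

```text
the job is handed in; nothing more can be done
None
```

The squeegee is filed blade down in the rack, directly on the divider's left, and I handed the job in at about 15.6 s. No verdict was reported.

- **Which end gives:** I wedged the blade in and pushed it gently sideways. The left block moved about 8 mm at 3 N, so I eased the squeegee left and down.
- **Forces:** The wrist sensor read at most 7 N sideways between moves, and 15 N at the rack floor. I then eased that off to about 4 N and let go.
- **Last look:** The row is evenly spaced and upright. The squeegee's top edge is within a pixel of where a board seated at that spot was, so it is at the right height and centred. The left block ended about 19.5 mm out, as expected for one 20 mm board. The gripper is open and clear of everything, and the arm never came close to the ink pots, though I did not look at them again.
- **Disagreements:** My camera fit put the stand slot's floor at 4.9 mm against the text's 8 mm. I used 8 mm, and the floor contact came where that predicted. The final seating height and the spacing to the divider are judged from the pictures only, good to about 1 to 2 mm.

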